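# Fetch the canister from the drawer and stand it on the tray

### The arm

A 6-joint arm with a two-finger parallel gripper is mounted at the origin on a cart in front of the work surface, level with it; the furniture and walls round the work are solid. World frame = base frame: x ahead of the robot, y to its left, z up, the work surface at z = 0. Lengths are in m, angles in rad, forces in N, time in s.
With the tool pointing down it reaches from about 0.425 to 0.95 m from the base axis. Payload 3.5 kg.
Tool frame: the origin (TCP) lies at the very end of the fingers, on their centre line; the grasp point (between the pads) lies 19 mm behind it (r.grasp_offset is the distance from the TCP to the grasp point, in m); z points along the fingers, y is the line along which they close (so a half turn about z gives the same grasp; the last joint's range is limited). The gripper opens to 85 mm and grips with 20 to 120 N. Pads are 22 mm wide; open, the fingers measure 114 mm over their backs; the gripper's body (76 mm by 85 mm) begins 54 mm behind the grasp point. The pads swing forward as they close: fully open they stand 13 mm farther back than shut.
Start: joints at [-1.39, 0.286, 1.577, -0, 1.279, -0.15], TCP at [0.219, -0.638, 0.231] pointing down, gripper open.
Joint ranges: [-2.77, 2.77], [-0.9, 2.22], [0.21, 2.48], [-1.53, 4.67], [0.24, 2.81], [-2.84, 2.84]. Speed limits (rad/s): [2.79, 2.79, 3.14, 3.14, 3.14, 3.14].

### API

Orientations are given as a unit quaternion [w, x, y, z].
In Python, from cell import r, optics, workorder gives the robot as it stands.
- The arm moves only by the tool move_arm, never from a script. Its argument "deltas" is a list of rows, each a list of 5 numbers: the opening, from -1 (shut) to 1 (fully open), so that 0 is half open, then the shift along the world's x, y, z in m, then the turn about the world's z in degrees. A call has 1 to 12 rows; each row is the pose to reach, as a shift and turn from the pose commanded when the call began; what a row does not reach only later rows make up. A row lasts 1/8 s, in which the tool goes at most 62.5 mm and 10.7 degrees, less where a joint would pass 70% of its speed; a pose out of reach is approached as far as the arm can. A call with a gripper value outside its range is refused whole. The fingers move at their own pace and stop on an object; "newtons" is the grip in N (left out, the last holds). Time passes only in rows, so rows that repeat a pose let the fingers close. It gives the time, the measured TCP pose, the force, the opening and the grip force at its end, in the units of the state.
- r.state(): the state, without advancing time (a new reading comes with each control period).
- optics.read_camera(name): name is "side" or "top" or "wrist"; returns the picture (384x512x3 uint8, blue, green, red); there is no depth.
- optics.camera_model(name): a dict with "fx", "fy", "cx", "cy" (pixels), "dist_coeffs" ([k1, k2, p1, p2, k3] as OpenCV has them; the pictures are not rectified), "R" (3x3) and "t" (3): a world point X has camera coordinates R X + t; the wrist camera has in their place "mount" (4x4, takes a point from camera to tool coordinates, whose origin is the TCP and whose axes are the flange's). Camera axes: x right, y down, z forward; pixel columns grow to the right and rows downward; lengths in m; the calibration is good to about 2 mm. A picture is of the moment at which its call begins: read the wrist's pose just before it. camera_model takes no time and is no camera call.
- workorder.job_done(): hands the job in; it is judged then, once.
The state is a dict: "time_s": time; "q": joint angles; "dq": joint speeds; "effort": joint torques, N m; "eef_pos": TCP position; "ee_rot": TCP orientation; "contact_force": force on the tool from outside, world axes, zero at the start; "ft_torque": the same for the moment, N m; "opening": finger opening in m; "gripper_force": force on a finger pad.
Only numpy, scipy, OpenCV 4.12 (cv2) and the standard library are available. Lean on these libraries where they do the work, as an engineer would, in place of code of your own. Each camera call takes 0.05 s, during which the arm holds its last target. There are 200 camera calls.

### The job

Pull the drawer of the low wooden unit right out to its stop, lift out the white square canister and lay it on its side on the bare worktop, letting go of it. Then take it afresh so that you can turn it up, and stand it upright, knob at the top, on the floor of the pale tray, without dropping it. Leave the drawer open at its stop with the tin still standing in it, and leave the mug, the glass shaker and the spice jar where they stand.

Things in the scene. Friction and masses are not known exactly. Their poses are not given: they have to be found in the camera images.
- unit_drawer0 (a joint): how far the drawer is pulled out of the low wooden unit, m: 0 = shut, stop at 0.175 (fully out); it starts slightly ajar or shut, slides easily (a few N) and stays where it is left
- unit_drawer0_handle (a point): middle of the drawer's bar handle: a level round steel bar, 11 mm thick and 120 mm long along this frame's y, 35 mm in front of the drawer front, 77 mm above the worktop; moves with the drawer, which opens along this frame's -x. The fixed unit (220 deep, 290 wide, 115 mm high) is at the back right
- drawer_floor (a point): centre of the drawer's inner floor, 22 mm above the worktop; same axes as the handle (x points into the unit). Inside 175 (x) by 248 mm (y), 6 mm walls whose top is 93 mm above the worktop. The drawer front is 15 mm thick
- canister_center (a point): middle of the white square canister with a round knob on its fixed lid: 64 x 64 mm, 144 mm long with the knob, this point 72 mm from the base; z runs from base to knob. About 0.42 kg, centre of mass 5 mm towards the base. Lies in the drawer's half at drawer -y, base to the front, centre-line 52 mm above the worktop; only with the drawer fully out does the knob end come clear of the unit, by about 10 to 20 mm
- tin_center (a point): middle of a short round food tin, 75 mm across and 58 mm high, standing in the other half of the drawer (leave it standing there)
- tray_center (a point): centre of the floor of the pale rectangular tray, 8 mm above the worktop; the tray is fixed, 168 (its x) by 197 mm (its y), with a rim 16 mm above the worktop; inside the rim 136 by 168 mm; z up. It lies ahead to the left; a toaster stands close behind it (keep the gripper off), and wall cabinets hang 0.48 m above the worktop over its back part
- mug_center (a point): middle of a white mug with a handle and a yellow band, 84 mm across, 90 mm high, beyond the tray on the left (leave alone)
- shaker_center (a point): middle of a glass shaker with a grey cap, 44 mm across, 90 mm high, standing between the drawer unit and the tray, nearer or farther (leave alone)
- spice_center (a point): middle of a spice jar with a green lid, 46 mm across, 106 mm high, standing between the drawer unit and the tray, nearer or farther (leave alone)

How it is judged:
By the outcome, as a careful person would: the job done as asked, in the order asked, and still so for the second after the job is handed in, with the robot touching nothing.
It also fails if it takes over 72 s, if anything falls off the work surface, if the arm or the gripper's body presses on something with over 40 N, if the wrist force passes 120 N, or if a joint passes its speed limit or range.

## Working session

There is one attempt and no reset: what is moved stays moved. The work goes in short steps, Python scripts to look and compute and a tool call to move; the robot and the scene stay as the last step left them, time stands still between calls to the robot, and variables do not carry over. Pictures are saved under pics/ and viewed, at most 10 in all, crops included, and the job is handed in when it is done.

Besides the shell and the picture viewer there is one more tool, called after "Request:" as name(argument=value, ...), one argument or row to a line, values as JSON. move_arm: Moves the arm, as the interface text tells. Its arguments: {"type":"object","properties":{"deltas":{"type":"array","items":{"type":"array","items":{"type":"number"}}},"newtons":{"type":"number"}},"required":["deltas"]}

```bash
ls; mkdir -p pics; python3 - <<'E'
from cell import r, optics, workorder
import cv2, numpy as np
s=r.state(); print({k:np.round(v,3).tolist() for k,v in s.items()}, r.grasp_offset)
for n in ("side","top"):
    im=optics.read_camera(n); cv2.imwrite(f"pics/{n}0.png",im)
for n in ("side","top","wrist"):
    m=optics.camera_model(n); print(n,{k:np.round(v,3).tolist() for k,v in m.items()})
E
```

```text
pics
{'time_s': 0.0, 'q': [-1.39, 0.287, 1.578, 0.0, 1.279, -0.15], 'dq': [0.0, -0.002, -0.002, -0.001, -0.0, -0.0], 'effort': [-0.001, -40.598, -29.263, -0.0, 0.006, 0.0], 'eef_pos': [0.219, -0.638, 0.23], 'ee_rot': [-0.001, 0.986, 0.165, -0.0], 'contact_force': [0.162, -0.532, 0.142], 'ft_torque': [0.01, 0.009, -0.006], 'gripper_force': 0.0, 'opening': 0.086} 0.0187
side {'fx': 452.978, 'fy': 452.978, 'cx': 255.55, 'cy': 191.329, 'dist_coeffs': [-0.079, 0.0, 0.0, 0.0, 0.0], 'R': [[0.938, -0.346, -0.021], [-0.143, -0.332, -0.932], [0.316, 0.877, -0.361]], 't': [-0.523, 0.159, 1.582]}
top {'fx': 485.324, 'fy': 485.324, 'cx': 248.591, 'cy': 191.912, 'dist_coeffs': [-0.053, 0.0, 0.0, 0.0, 0.0], 'R': [[0.404, -0.915, 0.014], [-0.757, -0.343, -0.556], [0.513, 0.214, -0.831]], 't': [-0.201, 0.505, 1.452]}
wrist {'fx': 327.256, 'fy': 327.256, 'cx': 254.302, 'cy': 188.842, 'dist_coeffs': [0.004, 0.0, 0.0, 0.0, 0.0], 'mount': [[-0.001, -0.951, -0.31, 0.079], [1.0, -0.001, 0.0, 0.001], [-0.0, -0.31, 0.951, -0.143], [0.0, 0.0, 0.0, 1.0]]}
```

View pics/side0.png

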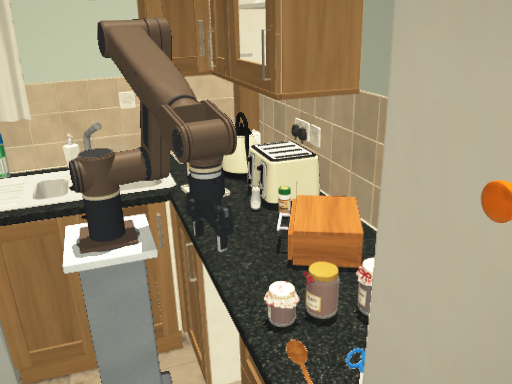

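View pics/top0.png

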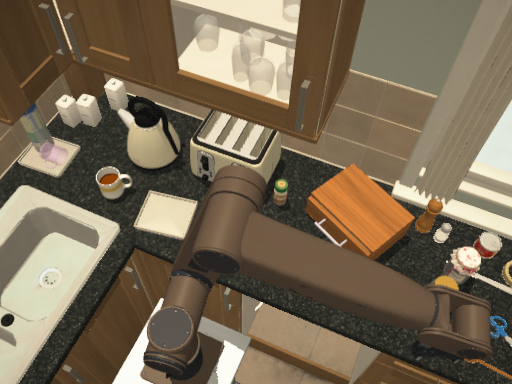

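Side view: unit at about (325,225), handle near (284,222), shaker (255,197), spice (285,200). Top view: unit corners near (356,164), (413,217), (372,256), (307,195), handle from (316,221) to (345,246), tray (166,215), mug (112,182), with the shaker hidden by the arm.

```bash
cat > h.py <<'E'
from cell import r, optics, workorder
import cv2, numpy as np
from scipy.spatial.transform import Rotation as Ro
def pose():
    s=r.state(); q=np.array(s["ee_rot"]); return Ro.from_quat(q[[1,2,3,0]]).as_matrix(), np.array(s["eef_pos"])
def cam(n, P=None):
    """K, dist, camera-to-world rotation, camera origin"""
    m=optics.camera_model(n); K=np.array([[m["fx"],0,m["cx"]],[0,m["fy"],m["cy"]],[0,0,1.]]); d=np.array(m["dist_coeffs"],float)
    if n=="wrist":
        R,p=P; M=np.array(m["mount"]); return K,d,R@M[:3,:3],R@M[:3,3]+p
    R=np.array(m["R"]); return K,d,R.T,-R.T@np.array(m["t"])
def ray(c,uv):
    K,d,R,o=c; x=cv2.undistortPoints(np.array(uv,float).reshape(-1,1,2),K,d).reshape(-1,2)
    return o, np.c_[x,np.ones(len(x))]@R.T
def plane(c,uv,z):
    o,v=ray(c,uv); return o+v*((z-o[2])/v[:,2])[:,None]
def cross(c1,u1,c2,u2):
    o1,v1=ray(c1,u1); o2,v2=ray(c2,u2); v1=v1[0];v2=v2[0]
    a=np.linalg.lstsq(np.c_[v1,-v2],o2-o1,rcond=None)[0]; p=o1+a[0]*v1; q=o2+a[1]*v2
    return (p+q)/2, np.linalg.norm(p-q)
def proj(c,X):
    K,d,R,o=c; return cv2.projectPoints((np.array(X,float).reshape(-1,3)-o)@R,np.zeros(3),np.zeros(3),K,d)[0].reshape(-1,2)
E
python3 - <<'E'
from h import *
np.set_printoptions(precision=3,suppress=True)
t=cam("top"); s=cam("side")
im=cv2.imread("pics/top0.png"); hsv=cv2.cvtColor(im,cv2.COLOR_BGR2HSV)
m=cv2.inRange(hsv,(5,120,120),(20,255,255)); m[:150]=0; m[270:]=0; m[:,:295]=0; m[:,420:]=0
c=max(cv2.findContours(m,0,2)[0],key=cv2.contourArea); a=cv2.approxPolyDP(c,4,True).reshape(-1,2); print(a)
print("unit top",plane(t,a,.115))
print("handle",plane(t,[(316,221),(345,246)],.077))
# tray: pale mask
m=cv2.inRange(hsv,(0,0,170),(40,60,255)); m[:185]=0;m[245:]=0;m[:,:125]=0;m[:,205:]=0
c=max(cv2.findContours(m,0,2)[0],key=cv2.contourArea); b=cv2.boxPoints(cv2.minAreaRect(c)); a=cv2.approxPolyDP(c,4,True).reshape(-1,2); print("tray",a,plane(t,a,.016))
print("spice lid",plane(t,[(281,183)],.106),"mug",plane(t,[(110,175)],.09))
print("spice x",cross(t,[(281,183)],s,[(285,190)]))
print("shaker in side", plane(s,[(255,187)],.09))
E
```

```text
[[352 163]
 [308 198]
 [368 255]
 [414 217]]
unit top [[ 0.834 -0.254  0.115]
 [ 0.628 -0.161  0.115]
 [ 0.504 -0.408  0.115]
 [ 0.703 -0.511  0.115]]
handle [[ 0.577 -0.213  0.077]
 [ 0.526 -0.332  0.077]]
tray [[151 194]
 [137 226]
 [184 235]
 [195 204]] [[0.474 0.378 0.016]
 [0.337 0.355 0.016]
 [0.373 0.189 0.016]
 [0.501 0.212 0.016]]
spice lid [[ 0.654 -0.053  0.106]] mug [[0.446 0.517 0.09 ]]
spice x (array([ 0.661, -0.05 ,  0.093]), np.float64(0.002306964872634613))
shaker in side [[0.569 0.031 0.09 ]]
```

Request:
move_arm(
  deltas=[
    [-0.4,0.04,0.04,0.02,5],
    [-0.4,0.08,0.08,0.02,10],
    [-0.4,0.12,0.13,0.02,15],
    [-0.4,0.16,0.18,0.02,20],
    [-0.4,0.2,0.22,0.02,25],
    [-0.4,0.24,0.26,0.02,30],
    [-0.4,0.28,0.3,0.02,38],
    [-0.4,0.31,0.34,0.02,45],
    [-0.4,0.33,0.365,0.02,45.5],
    [-0.4,0.33,0.365,0.02,45.5],
    [-0.4,0.33,0.365,0.02,45.5],
  ],
  newtons=40,
)

```text
time_s: 1.48
eef_pos: [0.5488, -0.2738, 0.2509]
ee_rot: [-0.0, 0.846, 0.533, -0.0]
contact_force: [-0.1, 0.3, 0.7]
opening: 0.026
gripper_force: 0.0
```

```bash
python3 - <<'E'
from h import *
P=pose(); im=optics.read_camera("wrist"); cv2.imwrite("pics/w1.png",im); np.savez("w1.npz",R=P[0],p=P[1])
im=optics.read_camera("top"); cv2.imwrite("pics/top1.png",im)
print(P, r.state()["opening"], r.state()["q"])
E
```

```text
(array([[ 4.31398871e-01,  9.02160801e-01, -9.50523142e-04],
       [ 9.02161204e-01, -4.31399076e-01, -1.10658047e-05],
       [-4.20037940e-04, -8.52751326e-04, -9.99999548e-01]]), array([ 0.54877589, -0.27375806,  0.25089656])) 0.0256835514476877 [-6.28941478e-01  1.37710160e-01  1.71442131e+00 -3.53705402e-04
  1.28994605e+00 -1.81435306e-01]
```

View pics/w1.png

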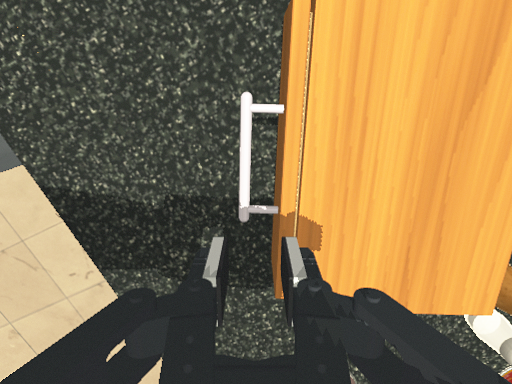

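The wrist view shows the bar running from about (246,93) to (244,220), with the drawer front right of it at about x=280 and the fingers at (215,260) and (292,260).

```bash
python3 - <<'E'
from h import *
np.set_printoptions(precision=4,suppress=True)
d=np.load("w1.npz"); c=cam("wrist",(d["R"],d["p"]))
im=cv2.imread("pics/w1.png"); hsv=cv2.cvtColor(im,cv2.COLOR_BGR2HSV)
m=cv2.inRange(hsv,(0,0,110),(180,60,255)); m[:80]=0;m[232:]=0;m[:,:236]=0;m[:,254:]=0
m=cv2.morphologyEx(m,cv2.MORPH_OPEN,np.ones((5,3)))
cn=max(cv2.findContours(m,0,2)[0],key=cv2.contourArea).reshape(-1,2)
print(cn.min(0),cn.max(0))
vs,us=np.nonzero(m); k=np.polyfit(vs,us,1); y0,y1=cn[:,1].min(),cn[:,1].max()
e=plane(c,[(np.polyval(k,y0),y0),(np.polyval(k,y1),y1)],.077); 
u=e[0]-e[1]; print(e,np.linalg.norm(u),"y-axis yaw",np.degrees(np.arctan2(u[1],u[0])),"mid",e.mean(0))
ed=plane(c,[(311,14),(296,230)],.115); u=ed[0]-ed[1]; print("unit edge",ed,np.degrees(np.arctan2(u[1],u[0])))
E
```

```text
[239  91] [253 221]
[[ 0.5725 -0.2074  0.077 ]
 [ 0.513  -0.3241  0.077 ]] 0.1309934891851875 y-axis yaw 62.97083552893232 mid [ 0.5428 -0.2658  0.077 ]
unit edge [[ 0.643  -0.1779  0.115 ]
 [ 0.5612 -0.3388  0.115 ]] 63.059444374047544
```

Request:
move_arm(
  deltas=[
    [-0.4,-0.006,0.008,0,-1.5],
    [-0.4,-0.006,0.008,-0.04,-1.5],
    [-0.4,-0.006,0.008,-0.08,-1.5],
    [-0.4,-0.006,0.008,-0.12,-1.5],
    [-0.4,-0.006,0.008,-0.15,-1.5],
    [-0.4,-0.006,0.008,-0.18,-1.5],
    [-0.4,-0.006,0.008,-0.19,-1.5],
    [-0.4,-0.006,0.008,-0.19,-1.5],
    [-1,-0.006,0.008,-0.19,-1.5],
    [-1,-0.006,0.008,-0.19,-1.5],
    [-1,-0.006,0.008,-0.19,-1.5],
    [-1,-0.006,0.008,-0.19,-1.5],
  ],
  newtons=40,
)

```text
time_s: 3.08
eef_pos: [0.5435, -0.2658, 0.0627]
ee_rot: [0.0, 0.853, 0.522, -0.0]
contact_force: [-3.4, 0.9, 5.6]
opening: 0.0096
gripper_force: 39.4
```

Request:
move_arm(
  deltas=[
    [-1,-0.018,0.009,0,0],
    [-1,-0.036,0.018,0,0],
    [-1,-0.053,0.027,0,0],
    [-1,-0.071,0.036,0,0],
    [-1,-0.089,0.045,0,0],
    [-1,-0.107,0.054,0,0],
    [-1,-0.125,0.064,0,0],
    [-1,-0.138,0.07,0,0],
    [-1,-0.147,0.075,0,0],
    [-1,-0.153,0.078,0,0],
    [-1,-0.157,0.08,0,0],
    [-1,-0.157,0.08,0,0],
  ],
)

```text
time_s: 4.58
eef_pos: [0.388, -0.1855, 0.0627]
ee_rot: [0.002, 0.853, 0.522, 0.002]
contact_force: [4.3, 3.0, 5.9]
opening: 0.0091
gripper_force: 41.4
```

Request:
move_arm(
  deltas=[
    [-1,-0.004,0.002,0,0],
    [-1,-0.006,0.003,0,0],
    [-1,-0.006,0.003,0,0],
  ],
)

```text
time_s: 4.95
eef_pos: [0.388, -0.1856, 0.0629]
ee_rot: [0.011, 0.854, 0.52, 0.008]
contact_force: [25.9, -4.2, -17.8]
opening: 0.0094
gripper_force: 39.5
```

Request:
move_arm(
  deltas=[
    [-1,0.007,-0.004,0,0],
    [-0.4,0.007,-0.004,0,0],
    [-0.4,0.007,-0.004,0,0],
    [-0.4,0.007,-0.004,0.04,0],
    [-0.4,0.007,-0.004,0.09,0],
    [-0.4,0.007,-0.004,0.15,0],
    [-0.4,0.03,-0.02,0.2,0],
    [-0.4,0.06,-0.04,0.24,0],
    [-0.4,0.1,-0.07,0.26,0],
    [-0.4,0.12,-0.08,0.26,0],
    [-0.4,0.12,-0.08,0.26,0],
    [-0.4,0.12,-0.08,0.26,0],
  ],
)

```text
time_s: 6.45
eef_pos: [0.4993, -0.2619, 0.3202]
ee_rot: [-0.001, 0.853, 0.522, -0.001]
contact_force: [0.2, 0.7, -0.3]
opening: 0.0255
gripper_force: 0.0
```

```bash
python3 - <<'E'
from h import *
P=pose(); im=optics.read_camera("wrist"); cv2.imwrite("pics/w2.png",im); np.savez("w2.npz",R=P[0],p=P[1])
cv2.imwrite("pics/side2.png",optics.read_camera("side"))
print(P, r.state()["opening"], r.state()["q"])
E
```

```text
(array([[ 4.54796046e-01,  8.90593362e-01, -2.00496770e-03],
       [ 8.90595608e-01, -4.54794540e-01,  1.17880814e-03],
       [ 1.37990340e-04, -2.32173271e-03, -9.99997295e-01]]), array([ 0.49925255, -0.26188777,  0.32024495])) 0.02570430428225361 [-6.62746078e-01 -1.49226777e-02  1.74851380e+00 -2.16692227e-04
  1.40910984e+00 -1.90672738e-01]
```

View pics/w2.png

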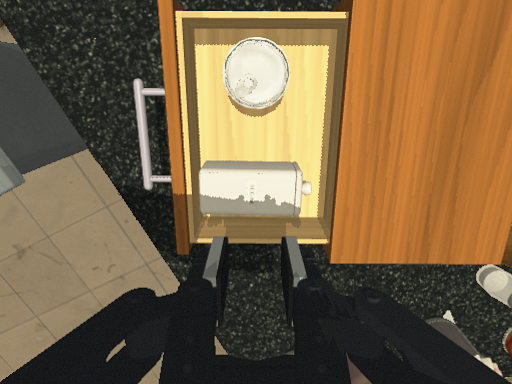

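The canister lies from (200,161) to (301,216) with its knob at (307,188) towards the unit; the tin is at (256,72), and the drawer is open.

```bash
python3 - <<'E'
from h import *
np.set_printoptions(precision=4,suppress=True)
d=np.load("w2.npz"); c=cam("wrist",(d["R"],d["p"]))
im=cv2.imread("pics/w2.png"); hsv=cv2.cvtColor(im,cv2.COLOR_BGR2HSV)
m=cv2.inRange(hsv,(0,0,90),(180,50,255)); m[:145]=0;m[232:]=0;m[:,:190]=0;m[:,322:]=0
m=cv2.morphologyEx(m,cv2.MORPH_OPEN,np.ones((3,3)))
cn=max(cv2.findContours(m,0,2)[0],key=cv2.contourArea).reshape(-1,2); print(cn.min(0),cn.max(0))
for v in range(155,226,5): 
    u=np.nonzero(m[v])[0]; print(v,(u.min(),u.max()) if len(u) else None, end=' ')
print()
for u in (205,230,260,290): 
    v=np.nonzero(m[:,u])[0]; print(u,v.min(),v.max(), hsv[150:222:4,u,2])
ux=np.array([.891,-.454,0]); uy=np.array([.454,.891,0]); h=np.array([.388,-.186,0])
def loc(uv,z):
    p=plane(c,uv,z)-h; return np.c_[p@ux,p@uy]
print("body top corners",loc([(200,163),(200,213),(301,164),(301,216)],.084))
print("knob tip",loc([(312,188)],.052))
print("wall tops inner",loc([(188,235),(188,28),(330,25),(325,240)],.093),"handle",loc([(138,82),(149,186)],.077))
print("unit edge",loc([(358,10),(331,262)],.115),"tin",loc([(256,72)],.079))
E
```

```text
[199 161] [310 215]
155 None 160 None 165 (np.int64(203), np.int64(297)) 170 (np.int64(200), np.int64(299)) 175 (np.int64(199), np.int64(301)) 180 (np.int64(199), np.int64(301)) 185 (np.int64(200), np.int64(310)) 190 (np.int64(200), np.int64(310)) 195 (np.int64(200), np.int64(300)) 200 (np.int64(200), np.int64(300)) 205 (np.int64(200), np.int64(299)) 210 (np.int64(201), np.int64(299)) 215 (np.int64(289), np.int64(297)) 220 None 225 None 
205 163 212 [249 249 249 163 162 231 246 245 245 245 246 219 162 163 162 158 158 121]
230 161 213 [243 244 245 148 160 223 246 245 245 245 244 244 219 162 159 160 142 119]
260 162 214 [249 249 250 144 159 216 247 246 246 246 245 245 245 156 162 162 139 115]
290 163 215 [249 247 245 173 158 195 244 246 246 246 245 245 244 249 159 160 149 127]
body top corners [[ 0.0691 -0.0303]
 [ 0.0657 -0.0943]
 [ 0.1891 -0.0317]
 [ 0.1919 -0.0984]]
knob tip [[ 0.2096 -0.072 ]]
wall tops inner [[ 0.0508 -0.1202]
 [ 0.066   0.1136]
 [ 0.2111  0.1161]
 [ 0.222  -0.1272]] handle [[ 0.0034  0.0612]
 [ 0.0033 -0.0611]]
unit edge [[ 0.2321  0.1256]
 [ 0.2259 -0.1454]] tin [[0.1357 0.0715]]
```

```bash
python3 - <<'E'
from h import *
np.set_printoptions(precision=3,suppress=True)
im=optics.read_camera("top"); cv2.imwrite("pics/top2c.png",cv2.resize(im[120:300,80:350],None,fx=2.9,fy=2.9,interpolation=cv2.INTER_CUBIC)); cv2.imwrite("pics/top2.png",im)
d=np.load("w1.npz"); c=cam("wrist",(d["R"],d["p"])); print(plane(c,[(0,135),(110,300)],0))
E
```

```text
[[ 0.282 -0.127  0.   ]
 [ 0.27  -0.381  0.   ]]
```

View pics/top2c.png

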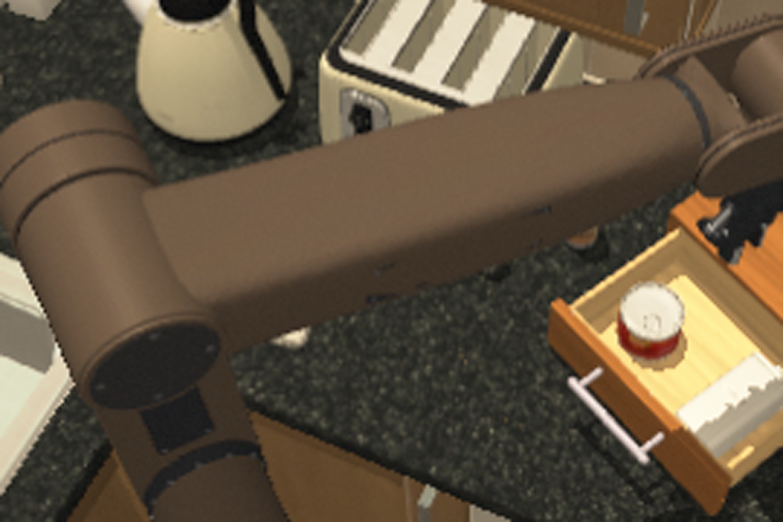

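Request:
move_arm(
  deltas=[
    [0.74,0,0,0,10],
    [0.74,0,0,0,20],
    [0.74,0,0,0,30],
    [0.74,-0.01,-0.02,0,40],
    [0.74,-0.01,-0.02,0,50],
    [0.74,-0.02,-0.04,0,60],
    [0.74,-0.021,-0.041,0,70],
    [0.74,-0.021,-0.041,0,80],
    [0.74,-0.021,-0.041,-0.05,89],
    [0.74,-0.021,-0.041,-0.1,89],
    [0.74,-0.021,-0.041,-0.14,89],
    [0.74,-0.021,-0.041,-0.14,89],
  ],
)

```text
time_s: 8.1
eef_pos: [0.4769, -0.3013, 0.1775]
ee_rot: [-0.004, 0.242, 0.97, 0.002]
contact_force: [0.2, -0.1, 0.9]
opening: 0.0745
gripper_force: 0.0
```

```bash
python3 - <<'E'
from h import *
np.set_printoptions(precision=4,suppress=True)
P=pose(); im=optics.read_camera("wrist"); cv2.imwrite("pics/w3.png",im); np.savez("w3.npz",R=P[0],p=P[1]); c=cam("wrist",P)
print(P, r.state()["opening"], r.state()["q"])
t=cam("top"); s=cam("side"); print("shaker base",plane(t,[(251,213)],0),"spice base",plane(t,[(282,204)],0))
print("shaker x",cross(t,[(251,213)],s,[(256,208)]))
E
```

```text
(array([[-0.8825,  0.4702, -0.0062],
       [ 0.4702,  0.8826,  0.0057],
       [ 0.0082,  0.0021, -1.    ]]), array([ 0.4769, -0.3013,  0.1775])) 0.07443895775193043 [-0.7432  0.097   1.8919 -0.      1.1554 -1.8245]
shaker base [[0.5587 0.0174 0.    ]] spice base [[ 0.6402 -0.07    0.    ]]
shaker x (array([0.5614, 0.0162, 0.0055]), np.float64(0.010119929262100128))
```

View pics/w3.png

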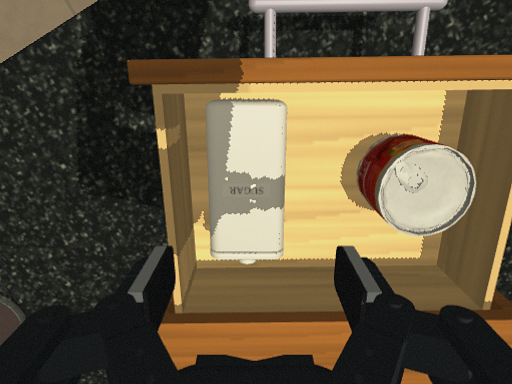

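The canister's top face spans (208..286, 100) to (212..284, 258) with the knob at (247,262). The wall inner side is at u≈185, the tin on the right.

```bash
python3 - <<'E'
from h import *
np.set_printoptions(precision=4,suppress=True)
d=np.load("w3.npz"); R,p=d["R"],d["p"]; c=cam("wrist",(R,p))
w=plane(c,[(208,104),(286,104),(212,250),(284,250)],.084); print((w-p)@R)
w=plane(c,[(163,104),(182,290)],.093); print("wall outer/inner",(w-p)@R)
print((plane(c,[(247,263)],.052)-p)@R, (plane(c,[(247,100)],.06)-p)@R)
E
```

```text
[[ 0.0643 -0.0339  0.0939]
 [ 0.0643  0.0208  0.0941]
 [-0.0498 -0.0357  0.093 ]
 [-0.0499  0.0224  0.0931]]
wall outer/inner [[ 0.0649 -0.063   0.0849]
 [-0.081  -0.0601  0.0837]]
[[-0.0808 -0.0084  0.1248]] [[ 0.0658 -0.0071  0.118 ]]
```

Request:
move_arm(
  deltas=[
    [0.66,-0.003,-0.005,0,0],
    [0.66,-0.003,-0.005,-0.03,0],
    [0.66,-0.003,-0.005,-0.06,0],
    [0.66,-0.003,-0.005,-0.09,0],
    [0.66,-0.003,-0.005,-0.11,0],
    [0.66,-0.003,-0.005,-0.13,0],
    [0.66,-0.003,-0.005,-0.141,0],
    [0.66,-0.003,-0.005,-0.141,0],
    [0.3,-0.003,-0.005,-0.141,0],
    [-0.3,-0.003,-0.005,-0.141,0],
    [-0.3,-0.003,-0.005,-0.141,0],
    [-0.3,-0.003,-0.005,-0.141,0],
  ],
  newtons=50,
)

```text
time_s: 9.65
eef_pos: [0.4797, -0.3114, 0.0448]
ee_rot: [0.004, 0.242, 0.97, -0.002]
contact_force: [1.9, 1.2, 10.7]
opening: 0.0599
gripper_force: 54.0
```

Request:
move_arm(
  deltas=[
    [-0.4,-0.003,0.005,0.01,0],
    [-0.4,-0.003,0.005,0.03,0],
    [-0.4,-0.003,0.005,0.06,0],
    [-0.4,-0.003,0.005,0.1,0],
    [-0.4,-0.003,0.005,0.14,0],
    [-0.4,-0.003,0.005,0.18,0],
    [-0.4,-0.003,0.005,0.2,0],
    [-0.4,-0.003,0.005,0.2,0],
  ],
  newtons=60,
)

```text
time_s: 10.65
eef_pos: [0.4736, -0.3037, 0.2418]
ee_rot: [0.001, 0.242, 0.97, -0.001]
contact_force: [-0.3, 0.0, -4.0]
opening: 0.0596
gripper_force: 66.9
```

```bash
python3 - <<'E'
from h import *
np.set_printoptions(precision=4,suppress=True)
P=pose(); im=optics.read_camera("wrist"); cv2.imwrite("pics/w4.png",im); np.savez("w4.npz",R=P[0],p=P[1])
s=r.state(); print(s["opening"],s["gripper_force"],s["q"],s["contact_force"])
im=optics.read_camera("side"); cv2.imwrite("pics/side4.png",im)
a=cv2.resize(cv2.imread("pics/w4.png"),(400,300)); b=cv2.resize(im[130:300,140:400],(400,262)); b=cv2.copyMakeBorder(b,0,38,0,0,0)
cv2.imwrite("pics/c4.png",np.hstack([a,b]))
E
```

```text
0.05923345732013535 66.86182845074768 [-0.7505  0.0311  1.8494 -0.      1.262  -1.8318] [-0.5728  0.6025 -3.296 ]
```

View pics/c4.png

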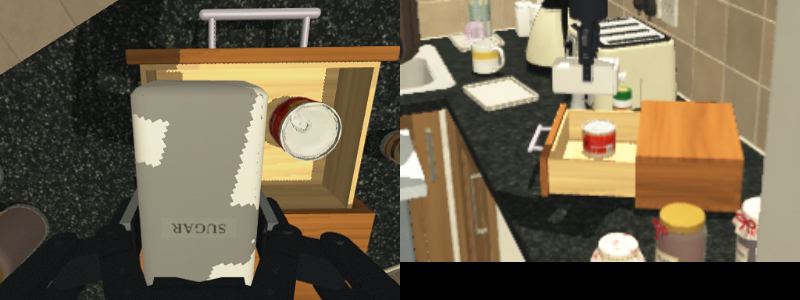

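Request:
move_arm(
  deltas=[
    [-0.4,0,0.03,0,-5],
    [-0.4,0,0.07,0,-12],
    [-0.4,-0.005,0.11,0,-19],
    [-0.4,-0.008,0.15,0,-26],
    [-0.4,-0.01,0.2,0,-33],
    [-0.4,-0.015,0.25,0,-40],
    [-0.4,-0.02,0.29,0,-47],
    [-0.4,-0.022,0.33,0,-54],
    [-0.4,-0.023,0.36,0,-60],
    [-0.4,-0.024,0.374,0,-62],
    [-0.4,-0.024,0.374,0,-62],
    [-0.4,-0.024,0.374,0,-62],
  ],
)

```text
time_s: 12.25
eef_pos: [0.4487, 0.0702, 0.239]
ee_rot: [-0.001, 0.707, 0.707, -0.001]
contact_force: [0.5, 0.4, -3.9]
opening: 0.0597
gripper_force: 66.8
```

Request:
move_arm(
  deltas=[
    [-0.4,0,0,-0.04,0],
    [-0.4,0,0,-0.08,0],
    [-0.4,0,0,-0.12,0],
    [-0.4,0,0,-0.15,0],
    [-0.4,0,0,-0.18,0],
    [-0.4,0,0,-0.195,0],
    [-0.4,0,0,-0.203,0],
    [-0.4,0,0,-0.208,0],
    [-0.4,0,0,-0.21,0],
    [-0.4,0,0,-0.21,0],
  ],
)

```text
time_s: 13.5
eef_pos: [0.4498, 0.0706, 0.0309]
ee_rot: [0.0, 0.707, 0.707, 0.0]
contact_force: [-0.7, -0.3, -3.6]
opening: 0.0597
gripper_force: 66.7
```

Still hanging; lower in small steps.

Request:
move_arm(
  deltas=[
    [-0.4,0,0,-0.002,0],
    [-0.4,0,0,-0.004,0],
    [-0.4,0,0,-0.006,0],
    [-0.4,0,0,-0.007,0],
    [-0.4,0,0,-0.007,0],
  ],
)

```text
time_s: 14.12
eef_pos: [0.4492, 0.0707, 0.0234]
ee_rot: [-0.0, 0.707, 0.707, -0.0]
contact_force: [-1.3, 1.4, -2.4]
opening: 0.0599
gripper_force: 67.1
```

Request:
move_arm(
  deltas=[
    [-0.4,0,0,-0.002,0],
    [-0.4,0,0,-0.002,0],
    [-0.4,0,0,-0.003,0],
  ],
)

```text
time_s: 14.5
eef_pos: [0.4494, 0.0708, 0.0229]
ee_rot: [-0.001, 0.707, 0.707, -0.001]
contact_force: [-9.5, 2.3, 22.3]
opening: 0.0596
gripper_force: 70.2
```

Request:
move_arm(
  deltas=[
    [-0.4,0,0,0.002,0],
    [0.7,0,0,0.002,0],
    [0.7,0,0,0.002,0],
    [0.7,0,0,0.002,0],
    [0.7,0,0,0.03,0],
    [0.7,0,0,0.07,0],
    [0.7,0,0,0.12,0],
    [0.7,0,-0.03,0.18,0],
    [0.7,0,-0.06,0.21,0],
    [0.7,0,-0.06,0.21,0],
    [0.7,0,-0.06,0.21,0],
  ],
)

```text
time_s: 15.88
eef_pos: [0.4486, 0.011, 0.229]
ee_rot: [-0.001, 0.708, 0.707, -0.0]
contact_force: [0.8, 0.2, -0.3]
opening: 0.0727
gripper_force: 0.0
```

```bash
python3 - <<'E'
from h import *
P=pose(); im=optics.read_camera("wrist"); cv2.imwrite("pics/w5.png",im); np.savez("w5.npz",R=P[0],p=P[1])
print(P,r.state()["opening"])
E
```

```text
(array([[ 1.24244450e-03,  9.99997429e-01, -1.89697660e-03],
       [ 9.99998876e-01, -1.24084979e-03,  8.41603575e-04],
       [ 8.39247548e-04, -1.89802012e-03, -9.99997847e-01]]), array([0.44857937, 0.01097825, 0.22899011])) 0.07223980682838266
```

View pics/w5.png

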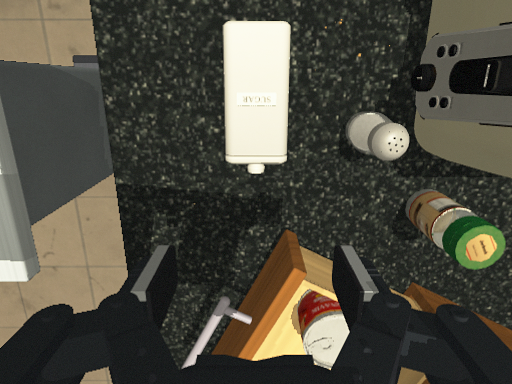

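The canister lies flat from (224,22)–(290,22) at its base to (225,162)–(287,162) at the lid, knob tip at (257,173). The shaker base is at about (371,132).

```bash
python3 - <<'E'
from h import *
np.set_printoptions(precision=4,suppress=True)
d=np.load("w5.npz"); c=cam("wrist",(d["R"],d["p"]))
print(plane(c,[(224,26),(290,26),(225,158),(287,158)],.060)); print("knob tip",plane(c,[(257,173)],.035),"lid",plane(c,[(257,163)],.05),"base",plane(c,[(257,21)],.056))
print("shaker base",plane(c,[(371,132)],0.01),"cap",plane(c,[(390,141)],.09))
E
```

```text
[[0.4222 0.1349 0.06  ]
 [0.4791 0.1348 0.06  ]
 [0.4196 0.019  0.06  ]
 [0.4799 0.0189 0.06  ]]
knob tip [[ 0.4509 -0.003   0.035 ]] lid [[0.4508 0.0115 0.05  ]] base [[0.4507 0.1394 0.056 ]]
shaker base [[0.5763 0.0366 0.01  ]] cap [[0.5653 0.0404 0.09  ]]
```

Request:
move_arm(
  deltas=[
    [0.8,0.002,0.025,-0.02,0],
    [0.8,0.002,0.025,-0.06,0],
    [0.8,0.002,0.025,-0.1,0],
    [0.8,0.002,0.025,-0.14,0],
    [0.8,0.002,0.025,-0.17,0],
    [0.8,0.002,0.025,-0.19,0],
    [0.8,0.002,0.025,-0.205,0],
    [0.8,0.002,0.025,-0.213,0],
    [0.8,0.002,0.025,-0.213,0],
  ],
  newtons=20,
)

```text
time_s: 17.05
eef_pos: [0.4508, 0.0359, 0.0168]
ee_rot: [-0.001, 0.707, 0.707, -0.0]
contact_force: [0.9, 0.1, 0.7]
opening: 0.0772
gripper_force: 0.0
```

Request:
move_arm(
  deltas=[
    [0.8,0,0,-0.005,0],
    [0.3,0,0,-0.005,0],
    [-0.3,0,0,-0.005,0],
    [-0.3,0,0,-0.005,0],
    [-0.3,0,0,-0.005,0],
    [-0.3,0,0,-0.005,0],
  ],
  newtons=20,
)

```text
time_s: 17.8
eef_pos: [0.4514, 0.0355, 0.0126]
ee_rot: [0.0, 0.707, 0.707, -0.0]
contact_force: [-0.7, -0.7, 3.9]
opening: 0.061
gripper_force: 22.7
```

Request:
move_arm(
  deltas=[
    [-0.3,0,0,0.01,0],
    [-0.3,0,0,0.02,0],
    [-0.3,0,0,0.03,0],
    [-0.3,0,0,0.04,0],
    [-0.3,0,0,0.05,0],
    [-0.3,0,0,0.06,0],
    [-0.3,0,0,0.07,0],
    [-0.3,0,0,0.08,0],
    [-0.3,0,0,0.09,0],
    [-0.3,0,0,0.1,0],
    [-0.3,0,0,0.1,0],
  ],
  newtons=20,
)

```text
time_s: 19.18
eef_pos: [0.452, 0.0355, 0.1135]
ee_rot: [0.001, 0.707, 0.707, 0.001]
contact_force: [0.4, 0.5, -4.1]
opening: 0.061
gripper_force: 22.8
```

```bash
python3 - <<'E'
from h import *
P=pose(); im=optics.read_camera("wrist"); cv2.imwrite("pics/w6.png",im); np.savez("w6.npz",R=P[0],p=P[1])
s=optics.read_camera("side"); cv2.imwrite("pics/side6.png",s)
a=cv2.resize(im,(400,300)); b=cv2.resize(s[130:280,150:350],(400,300))
cv2.imwrite("pics/c6.png",np.hstack([a,b]))
E
```

```text
(no output)
```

View pics/c6.png

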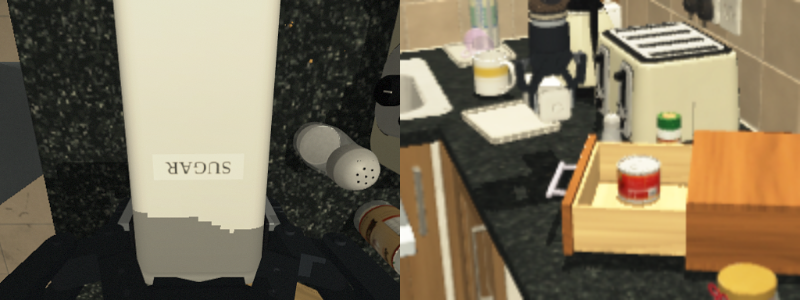

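The wrist view shows the canister held by the lid end and still roughly level, with its sides at about (115,0)–(133,215) and (283,0)–(265,215) in the half picture. I'll work out its tilt by cutting the edge rays with the planes of its sides.

```bash
cat >> h.py <<'E'
def tilt(f,img,thr=105,half=.030,vmax=270):
    """canister tilt (deg, knob up +) from both long edges of the face seen by the wrist, cut with side planes x=tool +-half"""
    d=np.load(f); R,p=d["R"],d["p"]; c=cam("wrist",(R,p)); im=cv2.imread(img)
    hsv=cv2.cvtColor(im,cv2.COLOR_BGR2HSV); m=cv2.inRange(hsv,(0,0,thr),(180,70,255))
    m=cv2.morphologyEx(m,cv2.MORPH_OPEN,np.ones((9,9)))
    n,l,st,_=cv2.connectedComponentsWithStats(m); k=l[np.arange(0,vmax,5)][:,245:265]
    k=np.bincount(k[k>0]).argmax(); L=[]
    for v in range(0,vmax,15):
        u=np.nonzero(l[v]==k)[0]
        if len(u)<60: continue
        o,w=ray(c,[(u[0],v),(u[-1],v)]); o=(o-p)@R; w=w@R
        # same v both edges: scale so that the width is 2*half
        s=2*half/abs(w[1,1]-w[0,1]); q=o+s*w.mean(0); L.append((v,u[0],u[-1],*q))
    return np.array(L)
E
python3 - <<'E'
from h import *
np.set_printoptions(precision=4,suppress=True)
for f in ("w4","w6"):
    L=tilt(f+".npz",f"pics/{f}.png"); print(f); print(L)
print(r.state()["ft_torque"])
E
```

```text
w4
[[105.     192.     315.       0.0674  -0.0005   0.0219]
 [120.     168.     341.       0.0655  -0.0001  -0.0273]
 [135.     168.     341.       0.0606  -0.0001  -0.0289]
 [150.     169.     340.       0.0554  -0.0001  -0.0292]
 [165.     171.     339.       0.0499   0.0001  -0.0288]
 [180.     172.     337.       0.0442  -0.0001  -0.0285]
 [195.     173.     336.       0.0385  -0.0001  -0.0288]
 [210.     174.     335.       0.0327  -0.0001  -0.0291]
 [225.     175.     334.       0.0268  -0.0001  -0.0294]
 [240.     176.     333.       0.0207  -0.0001  -0.0298]
 [255.     177.     332.       0.0144  -0.0001  -0.0301]]
w6
[[  0.     145.     358.       0.1     -0.0009  -0.0383]
 [ 15.     146.     357.       0.0962  -0.0009  -0.0387]
 [ 30.     147.     356.       0.0922  -0.001   -0.039 ]
 [ 45.     149.     355.       0.0883  -0.0008  -0.0389]
 [ 60.     150.     354.       0.0842  -0.0008  -0.0392]
 [ 75.     152.     353.       0.0801  -0.0007  -0.0391]
 [ 90.     153.     351.       0.0758  -0.0009  -0.039 ]
 [105.     155.     350.       0.0713  -0.0007  -0.0388]
 [120.     156.     349.       0.0668  -0.0007  -0.0392]
 [135.     157.     348.       0.0623  -0.0007  -0.0396]
 [150.     159.     347.       0.0575  -0.0006  -0.0394]
 [165.     160.     346.       0.0526  -0.0006  -0.0398]
 [180.     162.     345.       0.0475  -0.0004  -0.0397]
 [195.     163.     344.       0.0425  -0.0005  -0.0401]
 [210.     164.     343.       0.0373  -0.0005  -0.0405]
 [225.     166.     341.       0.0315  -0.0005  -0.0398]
 [240.     167.     340.       0.026   -0.0005  -0.0402]
 [255.     168.     339.       0.0204  -0.0005  -0.0406]]
[-0.1382  0.0445 -0.0045]
```

Grip friction holds it level. I'll set it back down, let go and take it by the round knob, which swings more freely.

Request:
move_arm(
  deltas=[
    [-0.3,0,0,-0.03,0],
    [-0.3,0,0,-0.06,0],
    [-0.3,0,0,-0.08,0],
    [-0.3,0,0,-0.09,0],
    [-0.3,0,0,-0.096,0],
    [-0.3,0,0,-0.099,0],
    [-0.3,0,0,-0.101,0],
    [-0.3,0,0,-0.101,0],
  ],
)

```text
time_s: 20.27
eef_pos: [0.4519, 0.0354, 0.0127]
ee_rot: [0.0, 0.707, 0.707, 0.0]
contact_force: [-3.6, -1.1, 3.6]
opening: 0.0605
gripper_force: 24.0
```

Request:
move_arm(
  deltas=[
    [0.7,0,0,0,0],
    [0.7,0,0,0,0],
    [0.7,0,0,0,0],
    [0.7,0,0,0.04,0],
    [0.7,0,0,0.09,0],
    [0.7,0,-0.01,0.15,0],
    [0.2,0,-0.024,0.2,0],
    [0.1,0,-0.024,0.215,0],
    [0.1,0,-0.024,0.215,0],
    [0.1,0,-0.024,0.215,0],
  ],
)

```text
time_s: 21.52
eef_pos: [0.45, 0.0121, 0.2239]
ee_rot: [-0.002, 0.707, 0.707, -0.001]
contact_force: [0.0, -0.5, 0.2]
opening: 0.0469
gripper_force: 0.0
```

```bash
python3 - <<'E'
from h import *
np.set_printoptions(precision=4,suppress=True)
P=pose(); im=optics.read_camera("wrist"); cv2.imwrite("pics/w7.png",im); np.savez("w7.npz",R=P[0],p=P[1]); c=cam("wrist",P)
hsv=cv2.cvtColor(im,cv2.COLOR_BGR2HSV); m=cv2.inRange(hsv,(0,0,110),(180,70,255)); m[:,:200]=0; m[:,310:]=0; m[195:]=0
m=cv2.morphologyEx(m,cv2.MORPH_OPEN,np.ones((5,5)))
for v in list(range(20,150,25))+list(range(152,185,2)):
    u=np.nonzero(m[v])[0]; print(v,(u[0],u[-1],len(u)) if len(u) else None,end='; ')
print(P[1], r.state()["opening"])
E
```

```text
20 None; 45 (np.int64(223), np.int64(290), 68); 70 (np.int64(224), np.int64(289), 66); 95 (np.int64(225), np.int64(289), 65); 120 (np.int64(225), np.int64(289), 65); 145 (np.int64(226), np.int64(288), 63); 152 (np.int64(227), np.int64(288), 62); 154 (np.int64(227), np.int64(288), 62); 156 (np.int64(227), np.int64(287), 61); 158 (np.int64(227), np.int64(288), 62); 160 (np.int64(227), np.int64(288), 62); 162 (np.int64(227), np.int64(288), 62); 164 (np.int64(229), np.int64(286), 58); 166 (np.int64(233), np.int64(275), 43); 168 (np.int64(249), np.int64(265), 17); 170 (np.int64(249), np.int64(265), 17); 172 (np.int64(249), np.int64(265), 17); 174 (np.int64(250), np.int64(264), 15); 176 (np.int64(254), np.int64(260), 7); 178 None; 180 None; 182 None; 184 None; [0.45   0.0121 0.2239] 0.04706497333429185
```

```bash
python3 - <<'E'
from h import *
np.set_printoptions(precision=4,suppress=True)
d=np.load("w7.npz"); c=cam("wrist",(d["R"],d["p"]))
print("knob sides",plane(c,[(249,170),(265.5,170)],.032)); print("tip",plane(c,[(257,176)],.034)); print("lid edge",plane(c,[(257,165)],.055),plane(c,[(257,168)],.038))
E
```

```text
knob sides [[0.4435 0.002  0.032 ]
 [0.4609 0.002  0.032 ]]
tip [[ 0.4519 -0.004   0.034 ]]
lid edge [[0.4518 0.0131 0.055 ]] [[0.4519 0.0057 0.038 ]]
```

Request:
move_arm(
  deltas=[
    [0.1,0.002,-0.014,0,0],
    [0.1,0.002,-0.014,-0.05,0],
    [0.1,0.002,-0.014,-0.1,0],
    [0.1,0.002,-0.014,-0.14,0],
    [0.1,0.002,-0.014,-0.17,0],
    [0.1,0.002,-0.014,-0.19,0],
    [0.1,0.002,-0.014,-0.2,0],
    [0.1,0.002,-0.014,-0.2,0],
    [-0.8,0.002,-0.014,-0.2,0],
    [-0.8,0.002,-0.014,-0.2,0],
    [-0.8,0.002,-0.014,-0.2,0],
    [-0.8,0.002,-0.014,-0.2,0],
  ],
  newtons=25,
)

```text
time_s: 23.08
eef_pos: [0.4542, -0.0027, 0.0273]
ee_rot: [0.001, 0.707, 0.707, 0.0]
contact_force: [-1.4, -1.4, 4.9]
opening: 0.0172
gripper_force: 24.6
```

Request:
move_arm(
  deltas=[
    [-0.8,0,0.001,0.008,0],
    [-0.8,0,0.002,0.016,0],
    [-0.8,0,0.004,0.024,0],
    [-0.8,0,0.006,0.032,0],
    [-0.8,0,0.008,0.04,0],
    [-0.8,0,0.01,0.048,0],
    [-0.8,0,0.012,0.056,0],
    [-0.8,0,0.014,0.064,0],
    [-0.8,0,0.016,0.07,0],
    [-0.8,0,0.016,0.07,0],
  ],
)

```text
time_s: 24.32
eef_pos: [0.4538, 0.0134, 0.0971]
ee_rot: [0.001, 0.707, 0.707, 0.0]
contact_force: [-0.8, -1.3, -0.2]
opening: 0.017
gripper_force: 24.6
```

```bash
python3 - <<'E'
from h import *
np.set_printoptions(precision=4,suppress=True)
P=pose(); im=optics.read_camera("wrist"); cv2.imwrite("pics/w8.png",im); np.savez("w8.npz",R=P[0],p=P[1])
cv2.imwrite("pics/side8.png",optics.read_camera("side"))
L=tilt("w8.npz","pics/w8.png"); print(L[:,[0,1,2,3,5]]); k=np.polyfit(L[3:-3,3],L[3:-3,5],1); print("tilt",np.degrees(np.arctan(k[0])))
s=r.state(); print(s["ft_torque"],s["contact_force"])
E
```

```text
[[  0.     196.     311.       0.1187   0.0505]
 [ 15.     195.     312.       0.1107   0.0448]
 [ 30.     194.     313.       0.1029   0.0393]
 [ 45.     194.     314.       0.0956   0.0354]
 [ 60.     193.     315.       0.0883   0.0302]
 [ 75.     192.     316.       0.0813   0.0251]
 [ 90.     191.     317.       0.0744   0.0202]
 [105.     190.     318.       0.0678   0.0155]
 [120.     189.     319.       0.0614   0.0109]
 [135.     188.     320.       0.0552   0.0064]
 [150.     188.     321.       0.0489   0.0032]
 [165.     187.     322.       0.043   -0.001 ]
 [180.     186.     323.       0.0373  -0.0051]
 [195.     185.     323.       0.0314  -0.0082]
 [210.     184.     325.       0.0263  -0.013 ]
 [225.     196.     312.       0.0078   0.0125]]
tilt 34.696950926027576
[-0.374   0.0367  0.0087] [-0.1608 -1.7096 -1.1274]
```

Request:
move_arm(
  deltas=[
    [-0.8,0,0.005,0.006,0],
    [-0.8,0,0.01,0.012,0],
    [-0.8,0,0.016,0.018,0],
    [-0.8,0,0.022,0.023,0],
    [-0.8,0,0.029,0.028,0],
    [-0.8,0,0.036,0.032,0],
    [-0.8,0,0.044,0.034,0],
    [-0.8,0,0.052,0.036,0],
    [-0.8,0,0.06,0.037,0],
    [-0.8,0,0.065,0.038,0],
    [-0.8,0,0.065,0.038,0],
  ],
)

```text
time_s: 25.8
eef_pos: [0.4547, 0.0789, 0.1361]
ee_rot: [0.002, 0.707, 0.707, 0.001]
contact_force: [-0.4, -1.5, 5.8]
opening: 0.0167
gripper_force: 25.6
```

```bash
python3 - <<'E'
from h import *
np.set_printoptions(precision=4,suppress=True)
P=pose(); im=optics.read_camera("wrist"); cv2.imwrite("pics/w9.png",im); np.savez("w9.npz",R=P[0],p=P[1])
cv2.imwrite("pics/side9.png",optics.read_camera("side"))
L=tilt("w9.npz","pics/w9.png"); print(L[:,[0,1,2,3,5]]); k=np.polyfit(L[3:-3,3],L[3:-3,5],1); print("tilt",np.degrees(np.arctan(k[0])))
s=r.state(); print(s["ft_torque"],s["contact_force"])
E
```

```text
[[ 90.     216.     288.       0.0717   0.1423]
 [105.     212.     294.       0.062    0.1041]
 [120.     209.     297.       0.0534   0.0841]
 [135.     206.     301.       0.0462   0.0645]
 [150.     202.     304.       0.04     0.0475]
 [165.     199.     308.       0.0346   0.0327]
 [180.     196.     312.       0.0299   0.0197]
 [195.     194.     315.       0.0248   0.0107]
 [210.     191.     317.       0.0201   0.0024]
 [225.     194.     315.       0.0107   0.0061]
 [240.     196.     312.       0.0004   0.0101]]
tilt 68.6496633595482
[-0.4206 -0.0231  0.0346] [-0.1275 -1.5687  4.62  ]
```

Request:
move_arm(
  deltas=[
    [-0.8,0,0.005,0.003,0],
    [-0.8,0,0.01,0.007,0],
    [-0.8,0,0.01,0.012,0],
    [-0.8,0,0.01,0.02,0],
    [-0.8,0,0.01,0.025,0],
    [-0.8,0,0.01,0.025,0],
    [-0.8,0,0.01,0.025,0],
  ],
)

```text
time_s: 26.78
eef_pos: [0.4531, 0.0886, 0.1592]
ee_rot: [-0.0, 0.707, 0.707, -0.0]
contact_force: [0.3, -0.1, -3.7]
opening: 0.0169
gripper_force: 24.5
```

```bash
python3 - <<'E'
from h import *
np.set_printoptions(precision=4,suppress=True)
P=pose(); im=optics.read_camera("wrist"); cv2.imwrite("pics/w10.png",im); np.savez("w10.npz",R=P[0],p=P[1])
cv2.imwrite("pics/side10.png",optics.read_camera("side"))
L=tilt("w10.npz","pics/w10.png"); print(L[:,[0,1,2,3,5]]); k=np.polyfit(L[1:-3,5],L[1:-3,3],1); print("tilt from upright",np.degrees(np.arctan(k[0])))
s=r.state(); print(s["ft_torque"],s["contact_force"])
E
```

```text
[[105.     219.     290.       0.0595   0.1424]
 [120.     214.     295.       0.0513   0.1037]
 [135.     210.     299.       0.0441   0.0784]
 [150.     206.     303.       0.0381   0.0573]
 [165.     203.     307.       0.0325   0.0412]
 [180.     199.     311.       0.0282   0.0255]
 [195.     195.     314.       0.0239   0.0133]
 [210.     193.     317.       0.0192   0.0048]
 [225.     195.     315.       0.0101   0.0073]
 [240.     197.     312.      -0.0003   0.0114]]
tilt from upright 16.809507257986205
[-0.0671  0.0138  0.0136] [ 0.5072  0.6244 -3.8829]
```

Request:
move_arm(
  deltas=[
    [-0.8,0,0,0.01,0],
    [-0.8,0,0,0.025,0],
    [-0.8,-0.005,0.02,0.03,0],
    [-0.8,-0.01,0.045,0.03,0],
    [-0.8,-0.015,0.07,0.03,0],
    [-0.8,-0.02,0.095,0.03,0],
    [-0.8,-0.025,0.12,0.03,0],
    [-0.8,-0.03,0.14,0.03,0],
    [-0.8,-0.032,0.155,0.03,0],
    [-0.8,-0.032,0.161,0.03,0],
    [-0.8,-0.032,0.161,0.03,0],
    [-0.8,-0.032,0.161,0.025,0],
  ],
)

```text
time_s: 28.38
eef_pos: [0.4218, 0.2492, 0.1846]
ee_rot: [0.0, 0.708, 0.707, 0.0]
contact_force: [-0.5, -0.7, -3.5]
opening: 0.0165
gripper_force: 24.5
```

Request:
move_arm(
  deltas=[
    [-0.8,0,0,-0.01,0],
    [-0.8,0,0,-0.018,0],
    [-0.8,0,0,-0.025,0],
    [-0.8,0,0,-0.03,0],
    [-0.8,0,0,-0.034,0],
    [-0.8,0,0,-0.034,0],
  ],
)

```text
time_s: 29.12
eef_pos: [0.4211, 0.2496, 0.15]
ee_rot: [-0.0, 0.707, 0.707, -0.0]
contact_force: [0.6, -0.5, -2.6]
opening: 0.0167
gripper_force: 24.5
```

```bash
cat > m.py <<'E'
from h import *
import sys
np.set_printoptions(precision=4,suppress=True); n=sys.argv[1]
P=pose(); im=optics.read_camera("wrist"); cv2.imwrite(f"pics/{n}.png",im); np.savez(n+".npz",R=P[0],p=P[1])
L=tilt(n+".npz",f"pics/{n}.png"); print(L[:,[0,1,2,3,5]]); k=np.polyfit(L[1:-3,5],L[1:-3,3],1); print("tilt from upright",np.degrees(np.arctan(k[0])))
s=r.state(); print(s["ft_torque"],s["contact_force"],s["q"])
E
python3 m.py w11
```

```text
[[ 15.     236.     347.       0.1124   0.055 ]
 [ 30.     143.     339.       0.0932  -0.0321]
 [ 45.     146.     340.       0.0889  -0.0325]
 [ 60.     152.     341.       0.0847  -0.031 ]
 [ 75.     154.     342.       0.0802  -0.032 ]
 [ 90.     157.     344.       0.0756  -0.0329]
 [105.     161.     345.       0.0709  -0.0326]
 [120.     165.     346.       0.0661  -0.0323]
 [135.     168.     347.       0.0612  -0.0327]
 [150.     172.     348.       0.056   -0.0324]
 [165.     176.     349.       0.0507  -0.0321]
 [180.     179.     350.       0.0454  -0.0325]
 [195.     183.     352.       0.0399  -0.0328]
 [210.     188.     353.       0.0338  -0.0318]
 [225.     191.     314.       0.0118   0.0037]
 [240.     197.     312.      -0.0003   0.0114]]
tilt from upright 86.13281932807078
[-0.015  -0.0267 -0.0138] [-0.1467 -0.1032 -2.8264] [ 0.3274 -0.0423  2.0943 -0.      1.0895  0.3282]
```

Request:
move_arm(
  deltas=[
    [-0.8,0,0,-0.002,0],
    [-0.8,0,0,-0.004,0],
    [-0.8,0,0,-0.005,0],
    [-0.8,0,0,-0.006,0],
    [-0.8,0,0,-0.006,0],
  ],
)

```text
time_s: 29.8
eef_pos: [0.4231, 0.2502, 0.1469]
ee_rot: [0.001, 0.707, 0.707, 0.002]
contact_force: [-0.5, -0.3, 6.4]
opening: 0.0167
gripper_force: 25.4
```

Request:
move_arm(
  deltas=[
    [-0.8,0,0.004,0,0],
    [-0.8,0,0.008,0,0],
    [-0.8,0,0.012,0,0],
    [-0.8,0,0.016,0,0],
    [-0.8,0,0.02,0,0],
    [-0.8,0,0.024,0,0],
    [-0.8,0,0.028,-0.001,0],
    [-0.8,0,0.032,-0.001,0],
    [-0.8,0,0.034,-0.002,0],
    [-0.8,0,0.034,-0.002,0],
  ],
)

```text
time_s: 31.05
eef_pos: [0.4222, 0.2838, 0.1443]
ee_rot: [0.001, 0.707, 0.707, 0.0]
contact_force: [-1.2, -1.8, 10.4]
opening: 0.0173
gripper_force: 27.7
```

```bash
python3 - <<'E'
from h import *
np.set_printoptions(precision=4,suppress=True)
P=pose(); im=optics.read_camera("wrist"); cv2.imwrite("pics/w12.png",im); np.savez("w12.npz",R=P[0],p=P[1])
s=optics.read_camera("side"); cv2.imwrite("pics/side12.png",s)
a=cv2.resize(im,(400,300)); b=cv2.resize(s[140:230,170:290],(400,300),interpolation=cv2.INTER_CUBIC)
cv2.imwrite("pics/c12.png",np.hstack([a,b]))
q=r.state(); print(q["contact_force"],q["ft_torque"])
E
```

```text
[-0.9473 -2.4347  9.544 ] [-0.4003  0.2753 -0.0757]
```

View pics/c12.png

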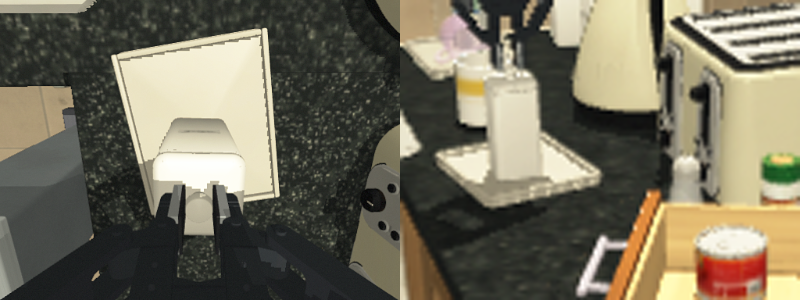

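The canister stands on the tray and looks nearly upright. In the wrist half its base edge is at about (172–238,120) and its lid edge at (157–243,155). I'll check the lean from those edges.

```bash
python3 - <<'E'
from h import *
np.set_printoptions(precision=4,suppress=True)
d=np.load("w12.npz"); c=cam("wrist",(d["R"],d["p"])); im=cv2.imread("pics/w12.png"); g=cv2.cvtColor(im,cv2.COLOR_BGR2GRAY).astype(int)
print(g[130:230:2,262].tolist()); print(g[130:230:2,240].tolist())
for v in (152,156): print(v,plane(c,[(225,v),(300,v)],.008))
for v in (190,194,198,203): print(v,plane(c,[(202,v),(308,v)],.131))
s=cam("side"); print(proj(s,[[.422,.284,.131],[.422,.284,.008]]))
E
```

```text
[234, 233, 233, 232, 232, 232, 231, 231, 232, 231, 237, 124, 137, 144, 152, 158, 166, 172, 172, 146, 185, 198, 200, 205, 210, 215, 217, 222, 224, 225, 229, 229, 221, 151, 245, 247, 250, 253, 254, 254, 254, 254, 254, 254, 254, 253, 253, 252, 253, 253]
[231, 231, 231, 231, 229, 230, 230, 230, 230, 229, 204, 128, 137, 147, 154, 160, 167, 177, 167, 132, 189, 199, 203, 207, 214, 216, 218, 221, 224, 226, 227, 229, 194, 216, 245, 248, 251, 253, 254, 254, 254, 254, 254, 254, 254, 253, 253, 253, 252, 252]
152 [[0.3969 0.3043 0.008 ]
 [0.4618 0.3042 0.008 ]]
156 [[0.3968 0.3008 0.008 ]
 [0.4619 0.3007 0.008 ]]
190 [[0.3958 0.3104 0.131 ]
 [0.4489 0.3103 0.131 ]]
194 [[0.3957 0.3083 0.131 ]
 [0.4491 0.3082 0.131 ]]
198 [[0.3956 0.3062 0.131 ]
 [0.4492 0.3061 0.131 ]]
203 [[0.3954 0.3035 0.131 ]
 [0.4493 0.3034 0.131 ]]
[[201.6107 163.4497]
 [203.4085 190.5266]]
```

```bash
python3 - <<'E'
from h import *
np.set_printoptions(precision=4,suppress=True,linewidth=200)
d=np.load("w12.npz"); R,p=d["R"],d["p"]; c=cam("wrist",(R,p)); im=cv2.imread("pics/w12.png"); g=cv2.cvtColor(im,cv2.COLOR_BGR2GRAY).astype(int)
for v in (148,154,160,168,174,182,190,196,202,210,225): print(v,"L",g[v,190:240:2].tolist(),"R",g[v,290:330:2].tolist())
for y in (.305,.315): print(y,proj(c,[[.422,y,z] for z in (.008,.06,.08,.131,.135)]).tolist())
E
```

```text
148 L [227, 226, 227, 225, 226, 226, 226, 227, 226, 226, 226, 226, 227, 226, 226, 226, 226, 227, 227, 228, 228, 228, 229, 229, 227] R [230, 230, 229, 229, 229, 228, 230, 229, 230, 229, 229, 229, 230, 229, 229, 228, 229, 229, 230, 229]
154 L [226, 226, 226, 226, 226, 228, 227, 227, 227, 227, 228, 226, 227, 227, 227, 227, 127, 136, 140, 140, 140, 142, 140, 139, 140] R [229, 229, 229, 229, 228, 228, 228, 227, 228, 229, 229, 228, 228, 229, 228, 229, 230, 230, 227, 228]
160 L [226, 226, 227, 226, 226, 226, 228, 227, 227, 228, 227, 226, 228, 229, 186, 147, 157, 161, 160, 160, 161, 162, 161, 161, 162] R [233, 229, 228, 227, 228, 227, 227, 227, 227, 227, 227, 227, 227, 227, 228, 229, 228, 226, 228, 228]
168 L [227, 226, 227, 226, 227, 227, 226, 228, 228, 228, 227, 230, 216, 169, 178, 182, 184, 186, 186, 172, 168, 169, 167, 152, 144] R [180, 170, 231, 228, 229, 228, 229, 226, 228, 227, 227, 227, 228, 227, 228, 227, 227, 227, 227, 226]
174 L [228, 226, 226, 227, 228, 227, 227, 227, 227, 228, 174, 179, 188, 193, 202, 202, 205, 202, 204, 204, 204, 204, 204, 204, 202] R [200, 197, 192, 195, 229, 
[... 1214 characters left out ...]
 227, 228, 228, 228, 229, 229, 228]
225 L [141, 139, 136, 215, 228, 241, 248, 251, 251, 251, 251, 251, 252, 252, 252, 252, 252, 252, 252, 252, 252, 252, 252, 253, 252] R [252, 252, 252, 252, 252, 252, 252, 252, 252, 249, 243, 234, 223, 224, 224, 224, 225, 225, 226, 226]
0.305 [[254.00334260880564, 151.15323157141216], [254.09343575350837, 165.86521357985677], [254.1391478742478, 173.32995217510268], [254.30313549401023, 200.10930993878722], [254.3201463285596, 202.88723019738924]]
0.315 [[253.98669054772776, 139.6087538358566], [254.07443398643187, 152.04269049524902], [254.11911237011776, 158.37395041386787], [254.28027364670766, 181.2115971541789], [254.29707056664583, 183.59182505817398]]
```

```bash
python3 - <<'E'
from h import *
np.set_printoptions(precision=4,suppress=True)
d=np.load("w12.npz"); R,p=d["R"],d["p"]; c=cam("wrist",(R,p))
for W in (.060,.064):
  Q=[]
  for v,a,b in ((160,218,290.5),(168,214.5,293.5),(174,210.5,297.5),(182,207.5,301.5),(190,204.5,305.5)):
    o,w=ray(c,[(a,v),(b,v)]); Q.append(o+w.mean(0)*W/abs(w[1,0]-w[0,0]))
  Q=np.array(Q); print(W,Q, np.degrees(np.arctan(np.polyfit(Q[:,2],Q[:,1],1)[0])))
E
```

```text
0.06 [[0.4222 0.3004 0.022 ]
 [0.4219 0.2997 0.0457]
 [0.4219 0.3015 0.0691]
 [0.4222 0.3012 0.0869]
 [0.4225 0.3009 0.1023]] 0.7034542588374963
0.064 [[0.4222 0.2963 0.0043]
 [0.422  0.2956 0.0296]
 [0.4219 0.2975 0.0546]
 [0.4222 0.2971 0.0736]
 [0.4225 0.2968 0.09  ]] 0.7034542588375657
```

Upright to within about 1°. I'll ease the load, let go and rise.

Request:
move_arm(
  deltas=[
    [-0.8,0,0,0.001,0],
    [-0.8,0,0,0.0015,0],
    [-0.4,0,0,0.0015,0],
    [-0.2,0,0,0.0015,0],
    [-0.2,0,0,0.0015,0],
  ],
)

```text
time_s: 31.78
eef_pos: [0.4207, 0.2835, 0.1431]
ee_rot: [-0.0, 0.707, 0.707, -0.001]
contact_force: [-0.4, -0.5, -0.8]
opening: 0.0343
gripper_force: 0.0
```

Request:
move_arm(
  deltas=[
    [-0.2,0,0,0.015,0],
    [-0.2,0,0,0.035,0],
    [-0.2,0,0,0.06,0],
    [-0.2,0,0,0.09,0],
    [-0.2,0,-0.03,0.11,0],
    [-0.2,0,-0.08,0.12,0],
    [-0.2,0,-0.13,0.12,0],
    [-0.2,0,-0.16,0.12,0],
    [-0.2,0,-0.16,0.12,0],
  ],
)

```text
time_s: 32.9
eef_pos: [0.4216, 0.1223, 0.2651]
ee_rot: [0.001, 0.709, 0.706, 0.001]
contact_force: [0.2, 0.0, 1.1]
opening: 0.0342
gripper_force: 0.0
```

```bash
python3 - <<'E'
from h import *
np.set_printoptions(precision=3,suppress=True)
s=optics.read_camera("side"); t=optics.read_camera("top"); cv2.imwrite("pics/sideF.png",s); cv2.imwrite("pics/topF.png",t)
# canister in side view: bright rows extents near its expected place
c=cam("side"); print("expect",proj(c,[[.422,.27,.152],[.422,.27,.131],[.422,.27,.008],[.39,.24,.008],[.454,.24,.008]]).round(0).tolist())
g=cv2.cvtColor(s,cv2.COLOR_BGR2GRAY).astype(int)
for v in range(152,204,4): print(v,g[v,184:224:2].tolist())
s0=cv2.imread("pics/side12.png"); print("tin/drawer diff",np.abs(s[190:270,250:345].astype(int)-s0[190:270,250:345]).mean(), "mug diff",np.abs(s[155:178,184:196].astype(int)-s0[155:178,184:196]).mean())
print(r.state()["contact_force"],r.state()["eef_pos"],r.state()["time_s"])
E
```

```text
expect [[202.0, 160.0], [202.0, 164.0], [204.0, 192.0], [199.0, 195.0], [213.0, 193.0]]
152 [190, 167, 172, 173, 199, 169, 151, 159, 182, 200, 51, 44, 45, 46, 46, 45, 152, 209, 207, 205]
156 [218, 223, 226, 218, 215, 218, 219, 217, 208, 179, 208, 211, 49, 49, 50, 48, 47, 45, 43, 42]
160 [209, 153, 204, 228, 236, 244, 241, 213, 226, 254, 202, 80, 48, 50, 48, 45, 44, 44, 46, 107]
164 [45, 79, 163, 179, 188, 177, 251, 254, 254, 212, 254, 254, 254, 232, 49, 50, 48, 45, 46, 163]
168 [53, 50, 181, 186, 185, 187, 183, 174, 233, 226, 223, 222, 221, 210, 59, 53, 54, 46, 46, 139]
172 [51, 48, 189, 212, 218, 221, 181, 217, 223, 221, 219, 217, 217, 211, 58, 46, 46, 48, 46, 25]
176 [51, 47, 174, 202, 216, 221, 181, 208, 219, 217, 216, 215, 215, 211, 70, 51, 49, 49, 45, 28]
180 [48, 51, 47, 43, 44, 45, 158, 200, 215, 214, 214, 212, 210, 209, 193, 120, 48, 45, 46, 47]
184 [96, 118, 148, 218, 165, 180, 175, 187, 214, 211, 209, 209, 208, 208, 224, 238, 171, 200, 98, 50]
188 [230, 238, 238, 238, 237, 237, 211, 171, 211, 208, 207, 206, 206, 207, 206, 237, 237, 237, 238, 165]
192 [92, 141, 213, 238, 239, 238, 156, 153, 207, 204, 204, 201, 195, 192, 227, 238, 239, 239, 238, 236]
196 [46, 48, 42, 136, 165, 234, 182, 136, 137, 166, 160, 184, 226, 198, 160, 171, 147, 186, 158, 146]
200 [45, 44, 45, 40, 42, 119, 143, 150, 218, 156, 155, 94, 40, 53, 48, 42, 41, 50, 44, 50]
tin/drawer diff 0.5875 mug diff 1.1763285024154588
[-0.259  0.236  0.652] [0.421 0.124 0.265] 33.0
```

```bash
python3 - <<'E'
from h import *
np.set_printoptions(precision=4,suppress=True)
a=cv2.imread("pics/side2.png"); b=cv2.imread("pics/sideF.png"); c=cam("side")
A,B=[cv2.cvtColor(i,cv2.COLOR_BGR2GRAY)[195:258,218:245].astype(np.float32) for i in (a,b)]
print("drawer front shift px",cv2.phaseCorrelate(A,B,cv2.createHanningWindow(A.shape[::-1],cv2.CV_32F)), np.abs(A-B).mean())
h=np.array([.388,-.186,.077]); ux=np.array([.891,-.454,0]); print("px per 10 mm",np.diff(proj(c,[h,h+.01*ux]),axis=0))
for n,box in (("shaker/spice",(180,212,246,294)),):
    s0=cv2.imread("pics/side0.png"); y0,y1,x0,x1=box; print(n,np.abs(s0[y0:y1,x0:x1].astype(int)-b[y0:y1,x0:x1]).mean())
# wrist view of the handle after canister was out (w5) : bar line pixels
d=np.load("w5.npz"); w=cam("wrist",(d["R"],d["p"])); q=plane(w,[(224,300),(205,340)],.077)-h; print("handle along unit x",q@ux)
E
```

```text
drawer front shift px ((-0.06254666353882143, -0.034648543928021525), 0.9419118690269964) 13.088771
px per 10 mm [[2.9487 0.0924]]
shaker/spice 40.738498263888886
handle along unit x [-0.0002  0.0034]
```

```bash
python3 -c "
from cell import workorder
print(workorder.job_done())"
```

```text
the job is handed in; nothing more can be done
None
```

The job is handed in at about 33 s of the 72 s allowed, result not yet known. The drawer is at its stop to within about 1 mm with the tin standing in it. The canister stands upright on the tray to within about 1°, knob up, after being laid on the worktop and taken afresh (first by its body, which would not turn, then by the knob). The arm never came near the mug, shaker or spice jar, though the final side-view check did not confirm the shaker and jar.

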